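# Clear the mat and hold the reading lens over the snap hook

## Robot

A 7-joint arm with a two-finger parallel gripper is mounted at the origin on the work surface. World frame = base frame: x ahead of the robot, y to its left, z up, the work surface at z = 0. Lengths are in m, angles in rad, forces in N, time in s.
With the tool pointing down it reaches from about 0.425 to 0.875 m from the base axis. Payload 8.4 kg.
Tool frame: the origin (TCP) lies at the very end of the fingers, on their centre line; the grasp point (between the pads) lies 19 mm behind it; z points along the fingers, y is the line along which they close (so a half turn about z gives the same grasp; the last joint's range is limited). The gripper opens to 85 mm and grips with 20 to 120 N. Pads are 22 mm wide; open, the fingers measure 114 mm over their backs; the gripper's body (76 mm by 85 mm) begins 54 mm behind the grasp point. The pads swing forward as they close: fully open they stand 13 mm farther back than shut.
Start: joints at [-0.099, 0.333, 0.04, 1.465, -0.013, 1.343, -0.059], TCP at [0.65, -0, 0.231] pointing down, gripper open.
Joint ranges: [-2.58, 2.58], [-0.38, 2.09], [-1.3, 1.39], [0.25, 2.4], [-1.5, 4.64], [0.08, 2.09], [-2.65, 2.65]. Speed limits (rad/s): [2.22, 2.22, 2.79, 2.79, 3.14, 3.14, 3.14].

## Interface

Orientations are given as a 3x3 rotation matrix whose columns are the frame's x, y, z axes.
In Python, from cell import r gives the robot as it stands.
- The arm moves only by the tool servo_tool, never from a script. Its argument "commands" is a list of rows, each a list of 3 entries, a list of its own where there are three numbers: the turn, a rotation vector about the tool's x, y, z in rad, then the shift along the tool's x, y, z in cm, then the opening, from 0 (shut) to 1 (fully open). A call has 1 to 12 rows; each row shifts and turns the commanded pose from where the row before left it, along the tool's axes as they then stand; what a row does not reach is not made up. A row lasts 1/10 s, in which the tool goes at most 50 mm and 8.59 degrees, less where a joint would pass 70% of its speed; a pose out of reach is approached as far as the arm can. A call is refused whole if a number of a shift passes 5 or a number of a turn 0.15, either way. A call with a gripper value outside its range is refused whole. The fingers move at their own pace and stop on an object; the grip force is fixed at half the most. Time passes only in rows, so rows that do not move let the fingers close. It gives the time, the measured TCP pose, the force, the opening and the grip force at its end, in the units of the state.
- r.get_obs(): the state, without advancing time (a new reading comes with each control period).
- r.snapshot(name): name is "scene" or "side" or "wrist"; returns a dict with "img" (480x640x3 uint8, blue, green, red), "vfov" (degrees; the focal length in pixels is half the picture's height over the tangent of half this angle, whatever the lens; pixels are square), "cx", "cy" (the principal point, pixels), "eye" and "rotation" of the camera in the world; the wrist camera has in their place "hand_eye" (4x4, takes a point from camera to tool coordinates, whose origin is the TCP and whose axes are the flange's). Camera axes: x right, y down, z forward; pixel columns grow to the right and rows downward; lengths in m; the calibration is good to about 2 mm. A picture is of the moment at which its call begins: read the wrist's pose just before it. There is no depth.
- r.finish_job(): hands the job in; it is judged then, once.
Trained networks look in the newest picture that a camera, given by its name, has taken for a name from the list of things; names that differ only in an ending like _2 or _b are one class to them, and where a whole thing is asked for, a point or a joint stands for the part that bears it (a point fixed in the world has none). Each returns a list of dicts, best first, with "p" (0 to 1); they miss things now and then, are a little off and sometimes report something else, mostly with a low value. They report only what shows in the picture. A call takes as long as a camera call.
- r.masks_of(label, camera): "region" (480x640 bool, what is visible of it) and "box" ([left, top, width, height] as shares, 0 to 1, of the picture: columns of its width, rows of its height, round what is visible of it).
- r.mark_of(label, camera): "centre" ([column, row] as shares, 0 to 1, of the picture: columns of its width, rows of its height: a listed point, or the origin of a listed thing).
The state is a dict: "clock": time; "joint_positions": joint angles; "joint_vel": joint speeds; "joint_efforts": joint torques, N m; "tcp_pos": TCP position; "ee_rot": TCP orientation; "force": force on the tool from outside, world axes, zero at the start; "torque": the same for the moment, N m; "width": finger opening in m; "grasp_force": force on a finger pad.
Only numpy, scipy, OpenCV 4.12 (cv2) and the standard library are available. Lean on these libraries where they do the work, as an engineer would, in place of code of your own. Each camera call takes 0.05 s, during which the arm holds its last target. There are 200 camera calls.

## Task

A wooden ring and a wooden bead have got mixed up with the steel snap hook on the cutting mat: first put the ring in the bin with the rings and the bead in the bin with the beads, leaving the hook lying where it is. Then pick up the reading lens by its handle and hold it level, centred over the hook, with the rim at the height shown by the pointer of the upright hem gauge, and finish there, still holding it steady in the air. Leave the gauge's setting and the other things on the table undisturbed.

Things in the scene. Friction and masses are not known exactly. Their poses are not given: they have to be found in the camera images.
- mat: Dark green gridded cutting mat lying flat on the table, 220 (its x) x 300 (its y) x 3 mm thick, its +x pointing away from the robot to within 0.15 rad. Fixed. Origin: centre of its underside. The ring, bead and hook lie spread along its y axis in any order, 75 to 115 mm apart; a highlighter lies along its far (+x) edge.
- ring: Loose wooden macrame ring lying flat on the mat: outer diameter 50 mm, hole 31 mm, 13 mm thick, outer wall upright between 2.5 and 10.5 mm of its height, 20 g. Origin: centre of its underside, z along its axis.
- bead: Loose wooden barrel bead standing on one flat end on the mat: diameter 31 mm at mid-height, 22 mm at the ends, 28 mm tall, 15 g. Origin: centre of its underside, z along its axis.
- snap_hook: Steel swivel snap hook lying flat on the mat, 66 mm long (its x: round eye at -x, hook nose at +x), 24 mm wide, about 10 mm thick, 40 g. Origin: centre of its underside. To be left where it lies.
- hook_center (a point): Point over the middle of the snap hook's length and width, at its top (11 mm above its underside). The lens is centred over this.
- ring_bin: White open bin, 130 (its x) x 140 (its y) x 42 mm high, walls and floor 3 mm, with three wooden rings like the loose one lying on its floor (they stay put). Fixed. Origin: centre of its underside. The ring may lie on top of these. Its free floor space is about its -x, -y corner. Which of the two bins is nearer the robot changes.
- bead_bin: White open bin of the same size (130 x 140 x 42 mm high, walls and floor 3 mm) with four wooden beads like the loose one standing on its floor (they stay put) along its +x side and in its -x, +y corner; the rest of its floor is free. Fixed. Origin: centre of its underside.
- lens: Hand reading lens lying flat on the table: round black rim 80 mm in outer diameter and 12 mm thick around clear glass, with a straight black handle 18 mm wide and 18 mm tall that reaches to its -x, from 54 to 162 mm from the lens centre. Undersides of rim and handle are flush. 100 to 170 g, balance point on its axis about 47 mm from the lens centre, on the neck. Origin: under the lens centre at its underside; z is the optical axis, up.
- lens_center (a point): Centre of the reading lens at mid-thickness of the rim (6 mm above its underside): this point goes over the hook at the pointer's height.
- lens_grip (a point): Point on the lens handle's axis at mid-height (9 mm above its underside), 72 mm from the lens centre towards the handle's end: a good place to grip, across the handle (along the lens's y).
- gauge: Dressmaker's hem gauge standing beyond the far edge of the mat: grey round foot of 90 mm diameter, upright aluminium rule 26 mm wide (its y), 4 mm thick, top 245 mm above the table. Fixed. Origin: centre of its underside. A black carriage 22 mm tall slides on the rule; a pointer at its mid-height sticks out 51 mm from the rule to the gauge's -x, slanting over to the right (-y) and back towards the mat.
- pointer_tip (a point): Tip of the gauge's sliding steel pointer (3 mm thick, 10 mm wide), at mid-thickness; its axes are those of the upright gauge (z up). Its height, 115 to 175 mm above the table, is the height for the middle of the lens rim. The pointer is held by light friction (3 N): do not push it.
- highlighter: Bystander: flat highlighter pen lying on the mat along its far edge, 127 mm long, 19 mm wide, 12 mm high. Loose. Origin: centre of its underside.
- scissors: Bystander: craft scissors with black handles, about 165 mm long, 80 mm wide over the handles, lying near the far right of the mat. Loose. Origin: on its underside near the pivot.
- tape_roll: Bystander: roll of brown paper tape lying flat left of the gauge, 72 mm in diameter, 25 mm high. Loose. Origin: centre of its underside.
- thread_spool: Bystander: empty wooden thread spool standing near the mat's far right corner, 34 mm in diameter, 50 mm high. Loose. Origin: centre of its underside.
- water_bottle: Bystander: green drink bottle standing left of the bins, 64 mm in diameter, 202 mm high. Loose. Origin: centre of its underside.
- phone: Bystander: black phone lying on the table at the right, 148 x 71 x 8 mm. Loose. Origin: centre of its underside.

How it is judged:
By the outcome, as a careful person would: the job done as asked, in the order asked, and still so for the second after the job is handed in, while the arm keeps its last pose, push and grip.
It also fails if it takes over 61 s, if anything falls off the work surface, if the arm or the gripper's body presses on something with over 40 N, if the wrist force passes 120 N, or if a joint passes its speed limit or range.

## Working session

There is one attempt and no reset: what is moved stays moved. The work goes in short steps, Python scripts to look and compute and a tool call to move; the robot and the scene stay as the last step left them, time stands still between calls to the robot, and variables do not carry over. Pictures are saved under pics/ and viewed, at most 10 in all, crops included, and the job is handed in when it is done.

Besides the shell and the picture viewer there is one more tool, called after "Request:" as name(argument=value, ...), one argument or row to a line, values as JSON. servo_tool: Moves the arm, as the interface text tells. Its arguments: {"type":"object","properties":{"commands":{"type":"array"}},"required":["commands"]}

```bash
mkdir -p pics
cat > h.py <<'E'
from cell import r
import numpy as np, cv2
S={}
def snap(n):
    o=r.get_obs(); s=r.snapshot(n)
    f=240/np.tan(np.radians(s["vfov"])/2)
    if n=="wrist":
        H=np.array(s["hand_eye"]); R=np.array(o["ee_rot"]); s["R"]=R@H[:3,:3]; s["e"]=np.array(o["tcp_pos"])+R@H[:3,3]
    else: s["R"]=np.array(s["rotation"]); s["e"]=np.array(s["eye"])
    s["f"]=f; S[n]=s; return s
def ray(n,uv):
    s=S[n]; d=s["R"]@np.array([(uv[0]-s["cx"])/s["f"],(uv[1]-s["cy"])/s["f"],1]); return s["e"],d/np.linalg.norm(d)
def onz(n,uv,z):
    e,d=ray(n,uv); return e+d*(z-e[2])/d[2]
def proj(n,P):
    s=S[n]; c=s["R"].T@(np.array(P)-s["e"]); return c[:2]/c[2]*s["f"]+[s["cx"],s["cy"]]
def mark(l,n):
    m=r.mark_of(l,n)
    return [(np.array(k["centre"])*[640,480],round(float(k["p"]),2)) for k in m[:3]]
def tri(a,ua,b,ub):
    e1,d1=ray(a,ua);e2,d2=ray(b,ub)
    t=np.linalg.lstsq(np.c_[d1,-d2],e2-e1,rcond=None)[0]
    p,q=e1+t[0]*d1,e2+t[1]*d2
    return (p+q)/2,np.linalg.norm(p-q)
E
python3 - <<'E'
from h import *
np.set_printoptions(precision=4,suppress=True)
for n in("scene","side"):
    s=snap(n); cv2.imwrite(f"pics/{n}0.png",s["img"]); print(n,s["e"])
Z=dict(ring=.003,bead=.003,snap_hook=.003,hook_center=.014,ring_bin=0,bead_bin=0,lens_center=.006,lens_grip=.009,gauge=0,pointer_tip=.145,mat=0,highlighter=.003,scissors=0,thread_spool=0,water_bottle=0,phone=0,tape_roll=0)
for l,z in Z.items():
    b={}
    for n in("scene","side"):
        m=mark(l,n)
        if m: b[n]=m[0][0]
        print(l,n,[(u.round(),p,onz(n,u,z)[:2]) for u,p in m[:2]])
    if len(b)==2: print("   tri",*tri("scene",b["scene"],"side",b["side"]))
print(r.get_obs()["clock"])
E
```

```text
scene [1.1838 0.3052 1.1306]
side [-0.014  -0.6167  0.9547]
ring scene [(array([358., 259.]), 0.47, array([0.5354, 0.1071]))]
ring side [(array([292., 263.]), 0.42, array([0.5297, 0.1072]))]
   tri [ 0.5323  0.1079 -0.0001] 0.003529178061629158
bead scene [(array([329., 251.]), 0.5, array([0.5484, 0.0212]))]
bead side [(array([317., 279.]), 0.5, array([0.5394, 0.008 ])), (array([293., 264.]), 0.48, array([0.5302, 0.1031]))]
   tri [ 0.5442  0.0169 -0.0074] 0.004643692699546353
snap_hook scene [(array([301., 234.]), 0.52, array([ 0.5335, -0.0772]))]
snap_hook side [(array([339., 297.]), 0.6, array([ 0.5383, -0.0824])), (array([422., 445.]), 0.19, array([ 0.3784, -0.486 ]))]
   tri [ 0.5361 -0.0797  0.0034] 0.007064283136947119
hook_center scene [(array([357., 331.]), 0.59, array([0.7391, 0.196 ])), (array([268., 298.]), 0.52, array([ 0.7586, -0.056 ]))]
hook_center side [(array([337., 299.]), 0.43, array([ 0.5235, -0.0905]))]
   tri [ 0.66    0.1216 -0.2729] 0.11504259873883822
ring_bin scene [(array([432., 258.]), 0.66, array([0.4356, 0.2959]))]
ring_bin side [(array([233., 246.]), 0
[... 2625 characters left out ...]
.7598, -0.2197]))]
water_bottle side [(array([221., 202.]), 0.68, array([0.5488, 0.5081])), (array([392., 225.]), 0.62, array([0.8741, 0.0077]))]
   tri [ 0.5542  0.5097 -0.0065] 0.010129577902579439
phone scene [(array([217., 157.]), 0.65, array([ 0.3857, -0.4699]))]
phone side [(array([419., 447.]), 0.7, array([ 0.3726, -0.4831])), (array([419., 345.]), 0.46, array([ 0.5712, -0.331 ]))]
   tri [ 0.3771 -0.4802 -0.0132] 0.002672185935323603
tape_roll scene [(array([356., 335.]), 0.96, array([0.7426, 0.1956]))]
tape_roll side [(array([321., 218.]), 0.54, array([0.7342, 0.1967])), (array([416., 343.]), 0.31, array([ 0.572 , -0.3234]))]
   tri [ 0.7389  0.1975 -0.0041] 0.006021318091249664
1.8
```

Run:
```python
import cv2
a=cv2.imread("pics/scene0.png")[120:370,190:510]; cv2.imwrite("pics/sc.png",cv2.resize(a,(768,600),interpolation=cv2.INTER_CUBIC))
a=cv2.imread("pics/side0.png")[150:400,200:520]; cv2.imwrite("pics/sd.png",cv2.resize(a,(768,600),interpolation=cv2.INTER_CUBIC))
```

```text
(no output)
```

View pics/sc.png

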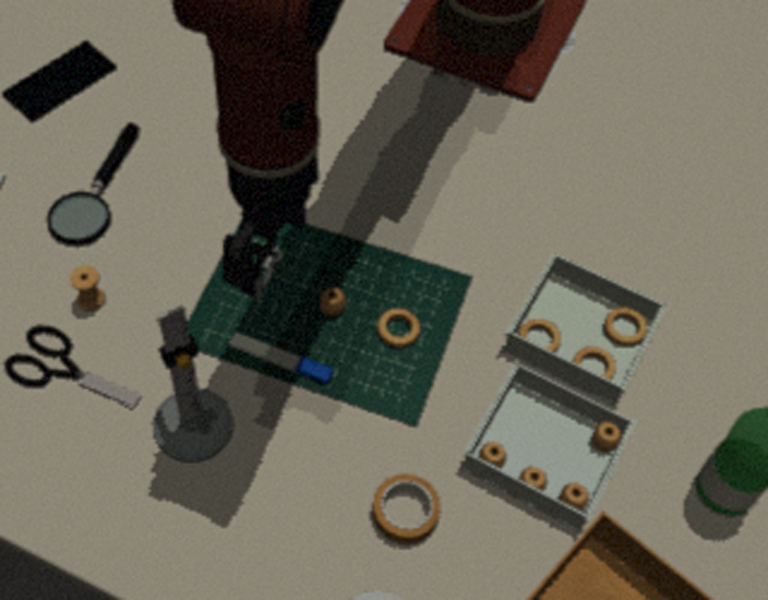

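View pics/sd.png

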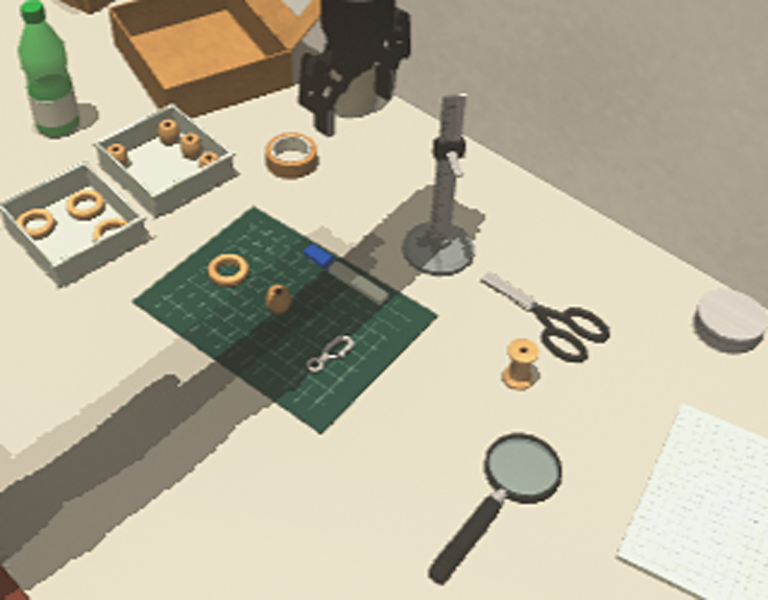

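Run:
```python
from h import *
np.set_printoptions(precision=4,suppress=True)
for n in("scene","side","wrist"): snap(n)
print(*tri("scene",(266,271),"side",(391.7,223)))
o=r.get_obs();print(o["ee_rot"],o["width"],o["clock"])
s=S["wrist"];cv2.imwrite("pics/w0.png",s["img"]);print(s["hand_eye"],s["vfov"])
for l,z in dict(ring=.003,bead=.003,snap_hook=.003,hook_center=.014).items():
    print(l,[(u.round(),p,onz("wrist",u,z)[:2]) for u,p in mark(l,"wrist")[:2]])
```

```text
[ 0.7504 -0.0664  0.1346] 0.019864118340032533
[[ 0.  1. -0.]
 [ 1. -0.  0.]
 [ 0. -0. -1.]] 0.08544105304151581 1.95
[[ 0.0013 -0.9468 -0.3218  0.0836]
 [ 1.      0.0014 -0.0001 -0.0013]
 [ 0.0006 -0.3218  0.9468 -0.1429]
 [ 0.      0.      0.      1.    ]] 69.67516709058205
ring [(array([200., 103.]), 0.83, array([0.5325, 0.1001])), (array([259., 430.]), 0.54, array([ 0.57  , -0.3271]))]
bead [(array([211., 186.]), 0.58, array([0.5358, 0.0166]))]
snap_hook [(array([214., 267.]), 0.77, array([ 0.5301, -0.0793]))]
hook_center [(array([209., 271.]), 0.75, array([ 0.5265, -0.0789])), (array([396., 363.]), 0.65, array([ 0.75  , -0.2056]))]
```

View pics/w0.png

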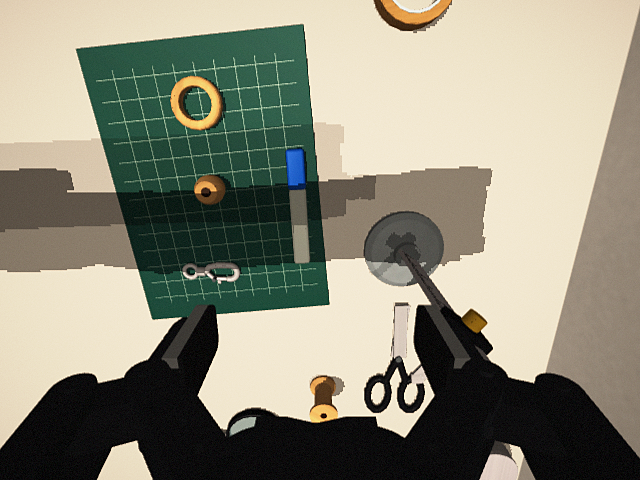

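Request:
servo_tool(
  commands=[
    [[0, 0, 0], [1.7, -1.95, 2.2], 1],
    [[0, 0, 0], [1.7, -1.95, 2.2], 1],
    [[0, 0, 0], [1.7, -1.95, 2.2], 1],
    [[0, 0, 0], [1.7, -1.95, 2.2], 1],
    [[0, 0, 0], [1.7, -1.95, 2.2], 1],
    [[0, 0, 0], [1.7, -1.95, 2.1], 1],
    [[0, 0, 0], [0, 0, 0], 1],
    [[0, 0, 0], [0, 0, 0], 1],
  ],
)

```text
clock: 2.95
tcp_pos: [0.5329, 0.1021, 0.1004]
ee_rot: [[-0.001, 1.0, -0.0], [1.0, 0.001, -0.0], [-0.0, -0.0, -1.0]]
force: [0.2, 0.2, 0.1]
width: 0.0856
grasp_force: 0.0
```

```bash
cat > look.py <<'E'
from h import *
import sys
np.set_printoptions(precision=4,suppress=True)
o=r.get_obs();print("tcp",o["tcp_pos"],"w",o["width"],"g",o["grasp_force"],"F",o["force"],o["clock"]);print(o["ee_rot"])
s=snap("wrist");cv2.imwrite(f"pics/{sys.argv[1]}.png",s["img"])
for a in sys.argv[2:]:
    l,z=a.split(":");z=float(z)
    print(l,[(u.round(),p,onz("wrist",u,z)[:2]) for u,p in mark(l,"wrist")[:2]])
    m=r.masks_of(l,"wrist")
    if m:
        reg=m[0]["region"].astype("uint8");c=max(cv2.findContours(reg,0,2)[0],key=len)
        if len(c)>5:
            e=cv2.fitEllipse(c); print("  ell",e,m[0]["p"],onz("wrist",e[0],z)[:2])
E
python3 look.py w1 ring:.0095 bead:.017 hook_center:.014
```

```text
tcp [0.5329 0.1021 0.1004] w 0.08562443883693807 g 0.0 F [0.2134 0.1964 0.133 ] 2.95
[[-0.001   1.     -0.0002]
 [ 1.      0.001  -0.0002]
 [-0.0002 -0.0002 -1.    ]]
ring []
  ell ((314.82025146484375, 245.54852294921875), (65.80453491210938, 67.88267517089844), 93.31214141845703) 0.65 [0.5309 0.1003]
bead [(array([321., 338.]), 0.9, array([0.5358, 0.0277]))]
  ell ((323.7889099121094, 351.2817687988281), (40.061805725097656, 45.472373962402344), 177.3560333251953) 0.65 [0.5381 0.0153]
hook_center [(array([433., 365.]), 0.69, array([0.626 , 0.0004]))]
```

Request:
servo_tool(
  commands=[
    [[0, 0, 0], [-0.2, -0.2, 3.0], 1],
    [[0, 0, 0], [0, 0, 3.0], 0.9],
    [[0, 0, 0], [0, 0, 2.0], 0.8],
    [[0, 0, 0], [0, 0, 1.0], 0.75],
    [[0, 0, 0], [0, 0, 0.6], 0.75],
    [[0, 0, 0], [0, 0, 0], 0.75],
    [[0, 0, 0], [0, 0, 0], 0],
    [[0, 0, 0], [0, 0, 0], 0],
    [[0, 0, 0], [0, 0, 0], 0],
    [[0, 0, 0], [0, 0, 0], 0],
    [[0, 0, 0], [0, 0, 0], 0],
    [[0, 0, 0], [0, 0, 0], 0],
  ],
)

```text
clock: 4.5
tcp_pos: [0.532, 0.1003, 0.0059]
ee_rot: [[0.0, 1.0, 0.002], [1.0, -0.0, 0.001], [0.001, 0.002, -1.0]]
force: [-0.5, 0.2, 5.1]
width: 0.0442
grasp_force: 59.3
```

```bash
python3 look.py w2 ring:.0095
```

```text
tcp [0.532  0.1003 0.0059] w 0.0441816138559128 g 59.29578349983785 F [-0.5011  0.2261  5.1261] 4.5
[[ 0.      1.      0.0023]
 [ 1.     -0.      0.0006]
 [ 0.0006  0.0023 -1.    ]]
ring []
  ell ((314.9796142578125, 311.2674255371094), (102.33094024658203, 107.78172302246094), 89.18917846679688) 0.8 [0.5304 0.1008]
```

View pics/w2.png

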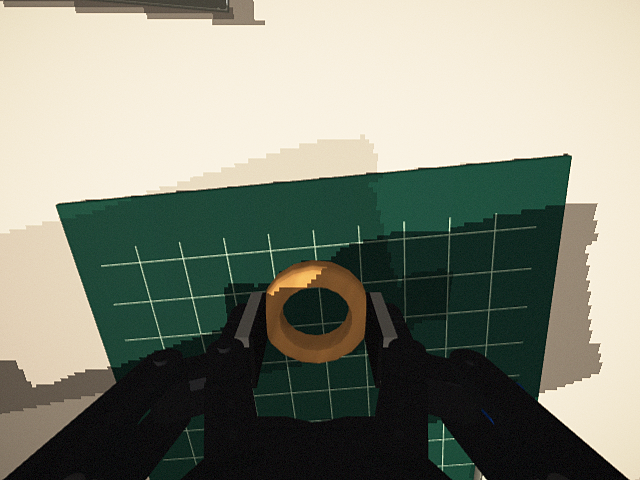

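Request:
servo_tool(
  commands=[
    [[0, 0, 0], [0, 0, 0], 0.75],
    [[0, 0, 0], [0, 0, 0], 0.75],
    [[0, 0, 0], [0, 0, 0], 0.75],
    [[0, 0, 0], [0, -0.1, 0.3], 0.75],
    [[0, 0, 0], [0, 0, 0.2], 0.75],
    [[0, 0, 0], [0, 0, 0], 0.75],
    [[0, 0, 0], [0, 0, 0], 0],
    [[0, 0, 0], [0, 0, 0], 0],
    [[0, 0, 0], [0, 0, 0], 0],
    [[0, 0, 0], [0, 0, 0], 0],
    [[0, 0, 0], [0, 0, 0], 0],
  ],
)

```text
clock: 5.75
tcp_pos: [0.5313, 0.1003, 0.0009]
ee_rot: [[0.0, 1.0, 0.002], [1.0, -0.0, 0.001], [0.001, 0.002, -1.0]]
force: [-2.0, -0.4, 13.2]
width: 0.0459
grasp_force: 64.8
```

Request:
servo_tool(
  commands=[
    [[0, 0, 0], [0, 0, -0.5], 0],
    [[0, 0, 0], [0, 0, -1], 0],
    [[0, 0, 0], [0, 0, -2], 0],
    [[0, 0, 0], [0, 0, -2], 0],
    [[0, 0, 0], [0, 0, 0], 0],
    [[0, 0, 0], [0, 0, 0], 0],
  ],
)

```text
clock: 6.35
tcp_pos: [0.5302, 0.1, 0.0548]
ee_rot: [[-0.0, 1.0, 0.001], [1.0, 0.0, 0.0], [0.0, 0.001, -1.0]]
force: [-0.4, -0.3, -1.1]
width: 0.0458
grasp_force: 61.3
```

```bash
python3 look.py w3 ring:.06 snap_hook:.003 hook_center:.014
```

```text
tcp [0.5302 0.1    0.0548] w 0.04576659405322694 g 61.33577383705415 F [-0.4431 -0.2778 -1.1475] 6.35
[[-0.      1.      0.0009]
 [ 1.      0.      0.0002]
 [ 0.0002  0.0009 -1.    ]]
ring []
  ell ((315.0870361328125, 316.46453857421875), (106.17257690429688, 111.3278579711914), 92.8622055053711) 0.64 [0.5286 0.0988]
snap_hook []
hook_center []
```

View pics/w3.png

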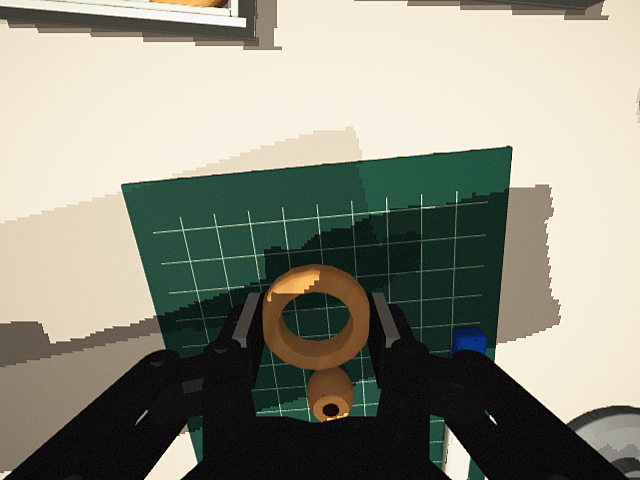

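Request:
servo_tool(
  commands=[
    [[0, 0, 0], [0, 0, -3.5], 0],
    [[0, 0, 0], [2, -1, -3.5], 0],
    [[0, 0, 0], [3, -1.9, 0], 0],
    [[0, 0, 0], [3, -1.9, 0], 0],
    [[0, 0, 0], [3, -1.9, 0], 0],
    [[0, 0, 0], [3, -1.9, 0], 0],
    [[0, 0, 0], [2, -1.0, 0], 0],
    [[0, 0, 0], [0, 0, 0], 0],
    [[0, 0, 0], [0, 0, 0], 0],
  ],
)

```text
clock: 7.6
tcp_pos: [0.4338, 0.26, 0.1241]
ee_rot: [[-0.001, 1.0, -0.0], [1.0, 0.001, -0.0], [-0.0, -0.0, -1.0]]
force: [-0.7, -0.2, 0.2]
width: 0.0458
grasp_force: 61.6
```

```bash
python3 look.py w4 ring_bin:0 bead_bin:0
```

```text
tcp [0.4338 0.26   0.1241] w 0.045846830358882075 g 61.56242893484887 F [-0.7209 -0.1599  0.175 ] 7.6
[[-0.001   1.     -0.0003]
 [ 1.      0.001  -0.0004]
 [-0.0004 -0.0003 -1.    ]]
ring_bin [(array([322., 186.]), 0.65, array([0.4374, 0.2951]))]
  ell ((321.8720397949219, 173.03060913085938), (244.377197265625, 258.2374267578125), 87.70237731933594) 0.76 [0.4371 0.3054]
bead_bin [(array([536., 165.]), 0.71, array([0.6003, 0.3116]))]
  ell ((559.721923828125, 165.0467529296875), (244.47286987304688, 271.61102294921875), 26.510175704956055) 0.62 [0.6184 0.3119]
```

View pics/w4.png

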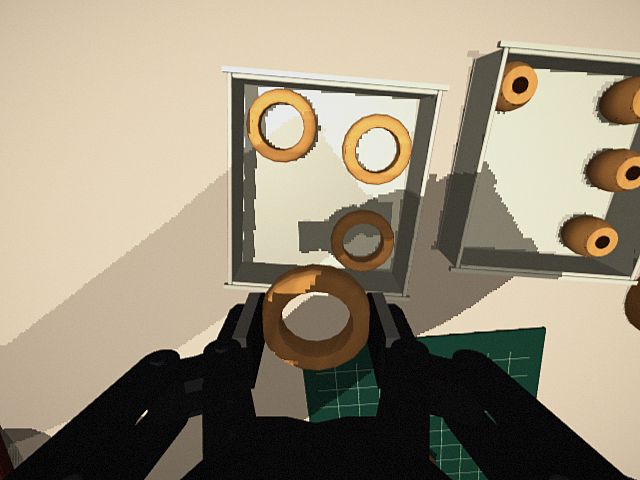

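Run:
```python
from h import *
np.set_printoptions(precision=4,suppress=True)
snap("wrist")
for p in [(228,284),(408,297),(224,68),(445,88),(503,43),(450,270)]: print(p,onz("wrist",p,.042))
for p in [(362,240),(377,149)]: print(p,onz("wrist",p,.012))
for p in [(518,85),(585,236)]: print(p,onz("wrist",p,.03))
```

```text
(228, 284) [0.3698 0.2308 0.042 ]
(408, 297) [0.5007 0.2203 0.042 ]
(224, 68) [0.379 0.372 0.042]
(445, 88) [0.5108 0.3611 0.042 ]
(503, 43) [0.5415 0.385  0.042 ]
(450, 270) [0.5287 0.2419 0.042 ]
(362, 240) [0.4694 0.2541 0.012 ]
(377, 149) [0.4772 0.3233 0.012 ]
(518, 85) [0.5608 0.3638 0.03  ]
(585, 236) [0.6282 0.2634 0.03  ]
```

Request:
servo_tool(
  commands=[
    [[0, 0, 0], [1.0, -1.2, 2.5], 0],
    [[0, 0, 0], [0, 0, 3.0], 0],
    [[0, 0, 0], [0, 0, 2.5], 0],
    [[0, 0, 0], [0, 0, 1.6], 0],
    [[0, 0, 0], [0, 0, 1.0], 0],
    [[0, 0, 0], [0, 0, 0], 0],
    [[0, 0, 0], [0, 0, 0], 0.62],
    [[0, 0, 0], [0, 0, 0], 0.62],
    [[0, 0, 0], [0, 0, 0], 0.62],
    [[0, 0, 0], [0, 0, -2], 0.62],
    [[0, 0, 0], [0, 0, -4], 0.62],
    [[0, 0, 0], [0, 0, -4.5], 0.62],
  ],
)

```text
clock: 9.1
tcp_pos: [0.4212, 0.2695, 0.1242]
ee_rot: [[-0.0, 1.0, -0.002], [1.0, 0.0, -0.001], [-0.001, -0.002, -1.0]]
force: [0.7, 0.2, 0.1]
width: 0.0526
grasp_force: 0.0
```

Request:
servo_tool(
  commands=[
    [[0, 0, 0], [-2.5, 1, 0], 0.8],
    [[0, 0, 0], [-4, 1.8, 0], 0.8],
    [[0, 0, 0], [-4, 1.8, 0], 0.8],
    [[0, 0, 0], [-4, 1.8, 0], 0.8],
    [[0, 0, 0], [-4, 1.8, 0], 0.8],
    [[0, 0, 0], [-4, 1.8, 0], 0.8],
    [[0, 0, 0], [-2.7, 1.5, 0], 0.8],
    [[0, 0, 0], [0, 0, 0], 0.8],
    [[0, 0, 0], [0, 0, 0], 0.8],
  ],
)

```text
clock: 10.0
tcp_pos: [0.5371, 0.0177, 0.1236]
ee_rot: [[0.001, 1.0, 0.0], [1.0, -0.001, 0.0], [0.0, 0.0, -1.0]]
force: [-0.2, 0.4, 0.0]
width: 0.0685
grasp_force: 0.0
```

```bash
python3 look.py w5 bead:.017 snap_hook:.008 hook_center:.014
python3 - <<'E'
from h import *
s=snap("scene"); cv2.imwrite("pics/scene1.png",s["img"])
E
```

```text
tcp [0.5371 0.0177 0.1236] w 0.06846265887532141 g 0.0 F [-0.223   0.3927  0.0464] 10.0
[[ 0.0015  1.      0.0003]
 [ 1.     -0.0015  0.0003]
 [ 0.0003  0.0003 -1.    ]]
bead [(array([318., 230.]), 0.86, array([0.5373, 0.0227]))]
  ell ((318.2532043457031, 238.2105712890625), (37.46324157714844, 40.0240364074707), 14.875473976135254) 0.89 [0.5378 0.0162]
snap_hook [(array([309., 335.]), 0.65, array([ 0.5299, -0.0767]))]
  ell ((309.8138427734375, 340.2424011230469), (22.895965576171875, 83.50926208496094), 91.5820083618164) 0.95 [ 0.5306 -0.0818]
hook_center []
  ell ((310.3063049316406, 340.691162109375), (23.49201011657715, 86.22178649902344), 91.11972045898438) 0.84 [ 0.5312 -0.078 ]
```

View pics/w5.png

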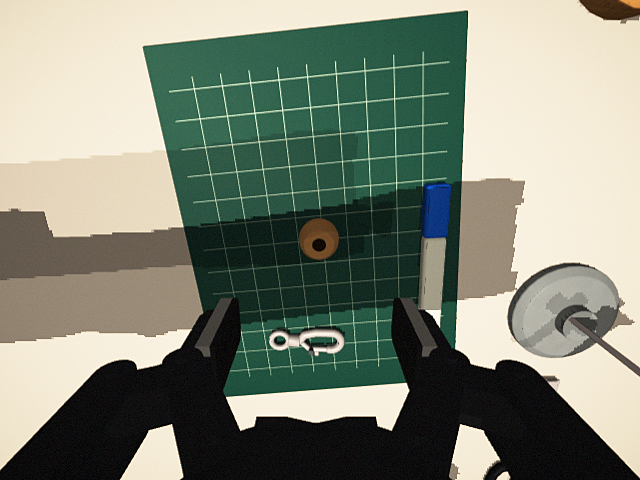

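Request:
servo_tool(
  commands=[
    [[0, 0, 0], [-0.1, 0.1, 3.0], 0.75],
    [[0, 0, 0], [0, 0, 3.5], 0.7],
    [[0, 0, 0], [0, 0, 3.0], 0.7],
    [[0, 0, 0], [0, 0, 1.5], 0.7],
    [[0, 0, 0], [0, 0, 0.7], 0.7],
    [[0, 0, 0], [0, 0, 0], 0.7],
    [[0, 0, 0], [0, 0, 0], 0],
    [[0, 0, 0], [0, 0, 0], 0],
    [[0, 0, 0], [0, 0, 0], 0],
    [[0, 0, 0], [0, 0, 0], 0],
    [[0, 0, 0], [0, 0, 0], 0],
    [[0, 0, 0], [0, 0, 0], 0],
  ],
)

```text
clock: 11.6
tcp_pos: [0.5389, 0.0171, 0.0078]
ee_rot: [[0.0, 1.0, 0.002], [1.0, -0.0, 0.0], [0.0, 0.002, -1.0]]
force: [-1.5, 0.5, 5.9]
width: 0.0273
grasp_force: 58.8
```

Request:
servo_tool(
  commands=[
    [[0, 0, 0], [0, 0, -1], 0],
    [[0, 0, 0], [0, 0, -3], 0],
    [[0, 0, 0], [0, 0, -4], 0],
    [[0, 0, 0], [0, 0, -4], 0],
    [[0, 0, 0], [3, 0.5, 0], 0],
    [[0, 0, 0], [4, 0.7, 0], 0],
    [[0, 0, 0], [4, 0.7, 0], 0],
    [[0, 0, 0], [4, 0.7, 0], 0],
    [[0, 0, 0], [4, 0.7, 0], 0],
    [[0, 0, 0], [3.0, 0.7, 0], 0],
    [[0, 0, 0], [0, 0, 0], 0],
    [[0, 0, 0], [0, 0, 0], 0],
  ],
)

```text
clock: 12.8
tcp_pos: [0.5779, 0.2374, 0.1269]
ee_rot: [[-0.001, 1.0, 0.0], [1.0, 0.001, -0.0], [-0.0, 0.0, -1.0]]
force: [-0.6, -0.0, 0.3]
width: 0.0274
grasp_force: 59.3
```

```bash
python3 look.py w6 bead_bin:0 bead:.017
```

```text
tcp [0.5779 0.2374 0.1269] w 0.027369254365062854 g 59.311098343981 F [-0.5821 -0.0483  0.2594] 12.8
[[-0.0013  1.      0.0004]
 [ 1.      0.0013 -0.0001]
 [-0.0001  0.0004 -1.    ]]
bead_bin [(array([351., 135.]), 0.64, array([0.6027, 0.3107]))]
  ell ((354.07562255859375, 121.49842834472656), (242.69476318359375, 303.92047119140625), 17.945899963378906) 0.91 [0.6049 0.3204]
bead []
  ell ((315.43243408203125, 322.78070068359375), (67.12761688232422, 76.18199920654297), 0.20968414843082428) 0.71 [0.5766 0.1592]
```

View pics/w6.png

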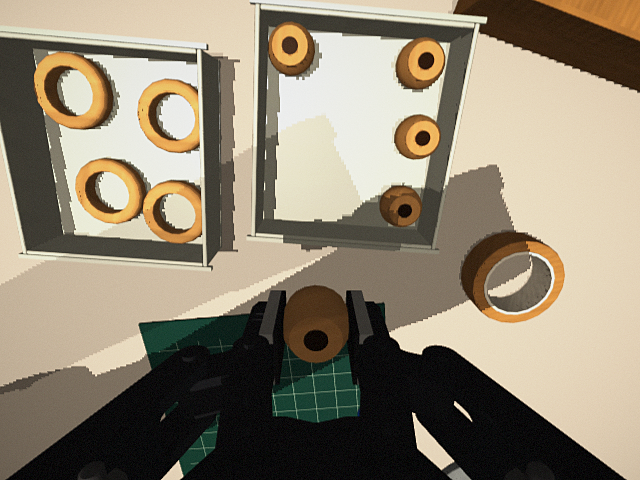

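Run:
```python
from h import *
np.set_printoptions(precision=4,suppress=True)
snap("wrist")
for p in [(253,240),(437,248),(256,4),(485,20)]: print(p,onz("wrist",p,.042))
for p in [(404,210),(423,138),(427,60),(290,45)]: print(p,onz("wrist",p,.031))
```

```text
(253, 240) [0.5331 0.2401 0.042 ]
(437, 248) [0.6624 0.2341 0.042 ]
(256, 4) [0.5432 0.3816 0.042 ]
(485, 20) [0.6741 0.3737 0.042 ]
(404, 210) [0.6398 0.2588 0.031 ]
(423, 138) [0.6484 0.3081 0.031 ]
(427, 60) [0.6462 0.3547 0.031 ]
(290, 45) [0.5612 0.363  0.031 ]
```

Request:
servo_tool(
  commands=[
    [[0, 0, 0], [2.4, 0.3, 0], 0],
    [[0, 0, 0], [2.4, 0.2, 0], 0],
    [[0, 0, 0], [0, 0, 3.5], 0],
    [[0, 0, 0], [0, 0, 3.5], 0],
    [[0, 0, 0], [0, 0, 2.8], 0],
    [[0, 0, 0], [0, 0, 1.3], 0],
    [[0, 0, 0], [0, 0, 0.7], 0],
    [[0, 0, 0], [0, 0, 0], 0],
    [[0, 0, 0], [0, 0, 0], 0],
  ],
)

```text
clock: 14.0
tcp_pos: [0.584, 0.2853, 0.0097]
ee_rot: [[0.0, 1.0, 0.002], [1.0, -0.0, 0.001], [0.001, 0.002, -1.0]]
force: [-0.2, 0.2, 0.3]
width: 0.0278
grasp_force: 59.8
```

Request:
servo_tool(
  commands=[
    [[0, 0, 0], [0, 0, 0], 0.5],
    [[0, 0, 0], [0, 0, 0], 0.5],
    [[0, 0, 0], [0, 0, 0], 0.5],
    [[0, 0, 0], [0, 0, -1.5], 0.5],
    [[0, 0, 0], [0, 0, -3], 0.5],
    [[0, 0, 0], [0, 0, -4], 0.5],
    [[0, 0, 0], [0, 0, -4.5], 0.5],
    [[0, 0, 0], [0, 0, -4], 0.5],
    [[0, 0, 0], [0, 0, 0], 0.6],
  ],
)

```text
clock: 14.9
tcp_pos: [0.5859, 0.2866, 0.1867]
ee_rot: [[0.0, 1.0, 0.01], [1.0, -0.0, 0.006], [0.006, 0.01, -1.0]]
force: [1.0, -0.1, 0.0]
width: 0.0512
grasp_force: 0.0
```

```bash
python3 look.py w7 bead:.03
python3 - <<'E'
from h import *
np.set_printoptions(precision=4,suppress=True)
b={}
for n in("scene","side"):
    snap(n);cv2.imwrite(f"pics/{n}2.png",S[n]["img"])
    for l,z in dict(lens_center=.006,lens_grip=.009,snap_hook=.003,pointer_tip=.135,hook_center=.014).items():
        m=mark(l,n); print(n,l,[(u.round(1),p,onz(n,u,z)[:2]) for u,p in m])
a=S["side"]["img"][190:260,350:420]; b=S["scene"]["img"][220:320,220:320]
cv2.imwrite("pics/ptr.png",np.hstack([cv2.resize(a,(400,400)),cv2.resize(b,(400,400))]))
E
```

```text
tcp [0.5859 0.2866 0.1867] w 0.0511515874623254 g 0.0 F [ 1.0495 -0.0761  0.0294] 14.9
[[ 0.0002  1.      0.0099]
 [ 1.     -0.0002  0.0055]
 [ 0.0055  0.0099 -0.9999]]
bead [(array([310., 213.]), 0.93, array([0.5813, 0.2923]))]
  ell ((311.5358581542969, 218.60057067871094), (32.4276008605957, 33.11505889892578), 3.363126516342163) 0.67 [0.5823 0.2875]
scene lens_center [(array([221.3, 209. ]), 0.6, array([ 0.5628, -0.3354]))]
scene lens_grip [(array([234.4, 191. ]), 0.72, array([ 0.4872, -0.336 ]))]
scene snap_hook [(array([299.6, 234.3]), 0.46, array([ 0.5353, -0.0807]))]
scene pointer_tip [(array([255.6, 254. ]), 0.44, array([ 0.7142, -0.1064]))]
scene hook_center [(array([300.4, 231.8]), 0.59, array([ 0.5327, -0.0789]))]
side lens_center [(array([418.9, 342.7]), 0.96, array([ 0.5743, -0.3285])), (array([402.1, 364.3]), 0.31, array([ 0.4967, -0.3371]))]
side lens_grip [(array([401. , 366.6]), 0.68, array([ 0.4884, -0.3401]))]
side snap_hook [(array([390.4, 218.4]), 0.65, array([0.895 , 0.0306])), (array([340.4, 300.3]), 0.56, array([ 0.5324, -0.0934]))]
side pointer_tip [(array([391.3, 226. ]), 0.66, array([ 0.7457, -0.0817])), (array([417.4, 342.8]), 0.6, array([ 0.4919, -0.3656]))]
side hook_center [(array([337.4, 299.7]), 0.51, array([ 0.5217, -0.0923]))]
```

View pics/ptr.png

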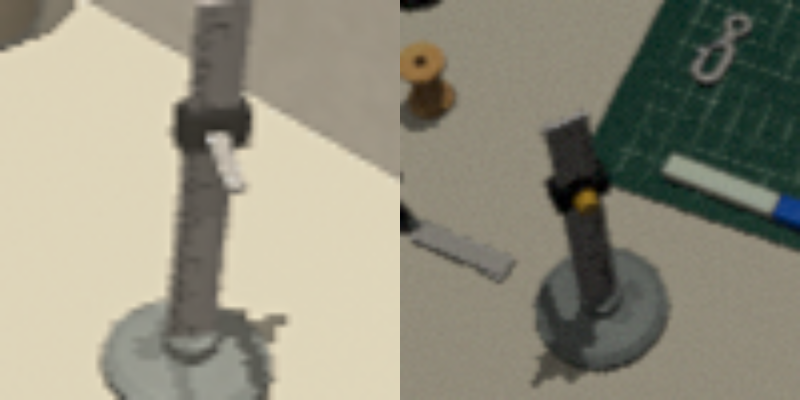

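Request:
servo_tool(
  commands=[
    [[0, 0, 0], [-2.5, 0, 0], 0.6],
    [[0, 0, 0], [-4, 0.2, 0], 0.6],
    [[0, 0, 0], [-4.5, 0.2, 0], 0.6],
    [[0, 0, 0], [-4.5, 0.2, 0], 0.6],
    [[0, 0, 0], [-4.5, 0.2, 0], 0.6],
    [[0, 0, 0], [-4.5, 0.2, 0], 0.6],
    [[0, 0, 0], [-4.5, 0.2, 0], 0.6],
    [[0, 0, 0], [-3.5, 0.2, 0], 0.6],
    [[0, 0, 0], [-2, 0, 0], 0.6],
    [[0, 0, 0], [0, 0, 0], 0.6],
    [[0, 0, 0], [0, 0, 0], 0.6],
    [[0, 0, 0], [0, 0, 0], 0.6],
  ],
)

```text
clock: 16.85
tcp_pos: [0.5971, -0.0582, 0.1783]
ee_rot: [[-0.002, 1.0, -0.0], [1.0, 0.002, 0.001], [0.001, -0.0, -1.0]]
force: [-0.0, 0.3, -0.5]
width: 0.0512
grasp_force: 0.0
```

```bash
python3 look.py w8 hook_center:.014 snap_hook:.008 pointer_tip:.135; python3 -c "
from h import *;import pickle
s=snap('wrist');pickle.dump(s,open('v1.pkl','wb'))"
```

```text
tcp [ 0.5971 -0.0582  0.1783] w 0.0512283505040801 g 0.0 F [-0.0401  0.2509 -0.548 ] 16.85
[[-0.002   1.     -0.0001]
 [ 1.      0.002   0.0008]
 [ 0.0008 -0.0001 -1.    ]]
hook_center [(array([242., 241.]), 0.75, array([ 0.5265, -0.0826]))]
  ell ((248.2705535888672, 238.01889038085938), (22.355472564697266, 78.10601043701172), 92.08708953857422) 0.85 [ 0.5323 -0.0794]
snap_hook [(array([246., 235.]), 0.86, array([ 0.5287, -0.0787]))]
  ell ((248.64285278320312, 237.99034118652344), (23.122344970703125, 77.72669219970703), 92.14029693603516) 0.61 [ 0.5315 -0.0814]
pointer_tip [(array([548., 366.]), 0.7, array([ 0.7471, -0.1253]))]
```

Request:
servo_tool(
  commands=[
    [[0, 0, 0], [-2.5, 0, 0], 0.6],
    [[0, 0, 0], [-4, 0, 0], 0.6],
    [[0, 0, 0], [-4, 0, 0], 0.6],
    [[0, 0, 0], [-2.5, 0, 0], 0.6],
    [[0, 0, 0], [-1, 0, 0], 0.6],
    [[0, 0, 0], [0, 0, 0], 0.6],
    [[0, 0, 0], [0, 0, 0], 0.6],
    [[0, 0, 0], [0, 0, 0], 0.6],
  ],
)

```text
clock: 18.05
tcp_pos: [0.5974, -0.1977, 0.1783]
ee_rot: [[-0.003, 1.0, 0.0], [1.0, 0.003, 0.001], [0.001, 0.0, -1.0]]
force: [0.1, -0.1, 0.4]
width: 0.0513
grasp_force: 0.0
```

```bash
python3 look.py w9 lens_center:.006 lens_grip:.009 pointer_tip:.135; python3 -c "
from h import *;import pickle
s=snap('wrist');pickle.dump(s,open('v2.pkl','wb'))
v=pickle.load(open('v1.pkl','rb'))
cv2.imwrite('pics/pair.png',np.hstack([v['img'][150:450,240:640],s['img'][0:300,240:640]]))"
```

```text
tcp [ 0.5974 -0.1977  0.1783] w 0.051334326749444485 g 0.0 F [ 0.1185 -0.0857  0.4284] 18.05
[[-0.0027  1.      0.    ]
 [ 1.      0.0026  0.001 ]
 [ 0.001   0.     -1.    ]]
lens_center [(array([287., 335.]), 0.78, array([ 0.5662, -0.3312]))]
  ell ((287.4306335449219, 332.9196472167969), (68.71221923828125, 70.37455749511719), 14.676041603088379) 0.93 [ 0.5665 -0.3281]
lens_grip [(array([218., 339.]), 0.82, array([ 0.4924, -0.3343])), (array([475., 232.]), 0.55, array([ 0.7476, -0.2139]))]
  ell ((287.5454406738281, 333.2218017578125), (67.47835540771484, 70.58979034423828), 172.93540954589844) 0.83 [ 0.5669 -0.3265]
pointer_tip [(array([623.,  76.]), 0.62, array([ 0.747 , -0.0926])), (array([229.,  76.]), 0.62, array([ 0.5532, -0.0933]))]
  ell ((644.818359375, 53.07737731933594), (30.145971298217773, 64.14680480957031), 53.16234588623047) 0.61 [ 0.7545 -0.0826]
```

View pics/pair.png

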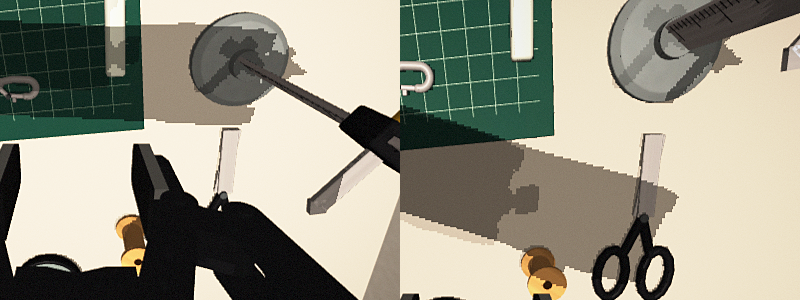

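Run:
```python
from h import *
import pickle
np.set_printoptions(precision=4,suppress=True)
for a in "12": S["v"+a]=pickle.load(open(f"v{a}.pkl","rb"))
for p,q in [((549.5,357),(624,62)),((548,366),(623,76)),((549.5,359),(624,70))]: print(*tri("v1",p,"v2",q))
# with side view, fixed camera
snap("side")
for p in [(549.5,359),(548,366)]: print("side",*tri("v1",p,"side",(391.7,223)))
for q in [(624,62),(623,76)]: print("side",*tri("v2",q,"side",(391.7,223)))
a=S["v1"]["img"][310:400,520:640];b=S["v2"]["img"][20:110,540:640]
cv2.imwrite("pics/z.png",np.hstack([cv2.resize(a,None,fx=3.5,fy=3.5),cv2.resize(b,None,fx=3.5,fy=3.5)]))
```

```text
[ 0.7187 -0.0938  0.1689] 0.0008224807144799667
[ 0.7188 -0.099   0.1698] 0.000351622815015752
[ 0.7206 -0.0965  0.1672] 0.0003953779787869933
side [ 0.7226 -0.097   0.1681] 0.0037250400196248506
side [ 0.72   -0.099   0.1711] 0.003297279115317469
side [ 0.7267 -0.0932  0.1626] 0.00542315867548683
side [ 0.7188 -0.0995  0.1722] 0.003586208101641488
```

View pics/z.png

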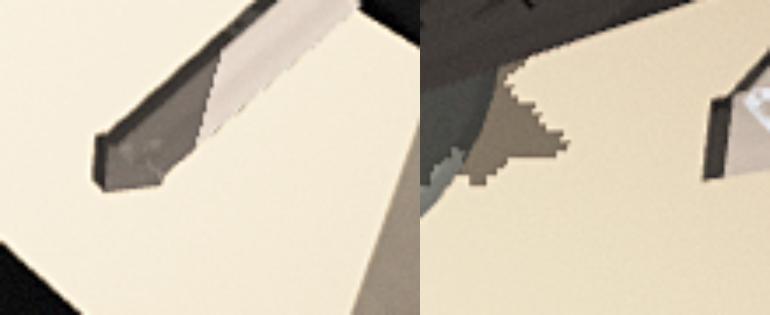

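Request:
servo_tool(
  commands=[
    [[0, 0, 0], [-3.4, -2.5, 0.6], 0.8],
    [[0, 0, 0], [-3.4, -2.6, 1.4], 0.8],
    [[0, 0, 0], [-3.4, -2.6, 1.4], 0.8],
    [[0, 0, 0], [-3.4, -2.6, 1.4], 0.8],
    [[0, 0, 0.149], [0, 0, 0], 0.8],
    [[0, 0, 0.149], [0, 0, 0], 0.8],
    [[0, 0, 0.149], [0, 0, 0], 0.8],
    [[0, 0, 0.149], [0, 0, 0], 0.8],
    [[0, 0, 0.149], [0, 0, 0], 0.8],
    [[0, 0, 0.149], [0, 0, 0], 0.8],
    [[0, 0, 0.149], [0, 0, 0], 0.8],
    [[0, 0, 0.149], [0, 0, 0], 0.8],
  ],
)

```text
clock: 19.7
tcp_pos: [0.494, -0.336, 0.1304]
ee_rot: [[0.931, 0.364, 0.0], [0.364, -0.931, -0.0], [0.0, 0.0, -1.0]]
force: [0.8, 0.4, -0.1]
width: 0.0685
grasp_force: 0.0
```

Request:
servo_tool(
  commands=[
    [[0, 0, 0.149], [0, 0, 0], 0.8],
    [[0, 0, 0.149], [0, 0, 0], 0.8],
    [[0, 0, 0], [0, 0, 0], 0.8],
    [[0, 0, 0], [0, 0, 0], 0.8],
    [[0, 0, 0], [0, 0, 0], 0.8],
  ],
)

```text
clock: 20.2
tcp_pos: [0.494, -0.336, 0.1303]
ee_rot: [[0.996, 0.084, 0.0], [0.084, -0.996, -0.0], [0.0, 0.0, -1.0]]
force: [-0.3, -0.5, -0.3]
width: 0.0682
grasp_force: 0.0
```

```bash
python3 look.py w10 lens_center:.006 lens_grip:.009 lens:0; python3 -c "
from h import *;print(r.get_obs()['joint_positions'])
r.snapshot('wrist')
g=r.masks_of('lens','wrist')[0]['region'];print(np.where(g.any(0))[0][[0,-1]],np.where(g.any(1))[0][[0,-1]])"
```

```text
tcp [ 0.494  -0.336   0.1303] w 0.0682124650182661 g 0.0 F [-0.3384 -0.5006 -0.2751] 20.2
[[ 0.9964  0.0842  0.    ]
 [ 0.0842 -0.9964 -0.    ]
 [ 0.      0.     -1.    ]]
lens_center [(array([318., 135.]), 0.95, array([ 0.5654, -0.3308]))]
  ell ((317.03466796875, 172.4405059814453), (97.98230743408203, 267.680908203125), 178.12814331054688) 0.9 [ 0.5376 -0.3326]
lens_grip [(array([317., 231.]), 0.84, array([ 0.4917, -0.3363]))]
  ell ((317.45941162109375, 175.17054748535156), (98.6618423461914, 265.9515686035156), 176.6112518310547) 0.97 [ 0.536  -0.3331]
lens [(array([315., 136.]), 0.78, array([ 0.5642, -0.3288]))]
  ell ((316.6640930175781, 176.28768920898438), (99.38434600830078, 264.7647705078125), 178.18411254882812) 0.57 [ 0.5337 -0.3327]
[ 0.14451525  0.31747115  0.45815728  1.74084706 -0.15404984  1.11894684
 -0.83924046]
[260 369] [ 77 331]
```

View pics/w10.png

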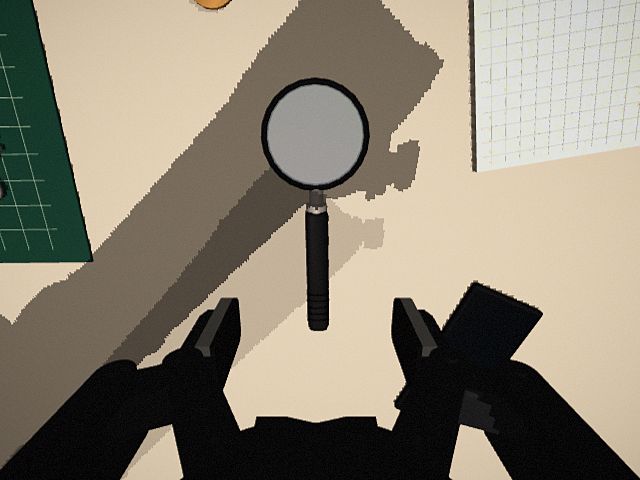

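Request:
servo_tool(
  commands=[
    [[0, 0, 0], [0, 0, 3.5], 0.6],
    [[0, 0, 0], [0, 0, 4], 0.6],
    [[0, 0, 0], [0, 0, 2.9], 0.6],
    [[0, 0, 0], [0, 0, 1.4], 0.6],
    [[0, 0, 0], [0, 0, 0.8], 0.6],
    [[0, 0, 0], [0, 0, 0], 0.6],
    [[0, 0, 0], [0, 0, 0], 0],
    [[0, 0, 0], [0, 0, 0], 0],
    [[0, 0, 0], [0, 0, 0], 0],
    [[0, 0, 0], [0, 0, 0], 0],
    [[0, 0, 0], [0, 0, 0], 0],
    [[0, 0, 0], [0, 0, 0], 0],
  ],
)

```text
clock: 21.85
tcp_pos: [0.4949, -0.3367, 0.0059]
ee_rot: [[0.997, 0.081, 0.002], [0.081, -0.997, -0.001], [0.002, 0.001, -1.0]]
force: [-0.3, 0.3, 5.9]
width: 0.0165
grasp_force: 60.2
```

Request:
servo_tool(
  commands=[
    [[0, 0, 0], [0, 0, -0.5], 0],
    [[0, 0, 0], [0, 0, -1], 0],
    [[0, 0, 0], [0, 0, -2], 0],
    [[0, 0, 0], [0, 0, -3], 0],
    [[0, 0, 0], [0, 0, -3], 0],
    [[0, 0, 0], [0, 0, -3], 0],
    [[0, 0, 0], [0, 0, -2], 0],
    [[0, 0, 0], [0, 0, -1.5], 0],
    [[0, 0, 0], [0, 0, -0.5], 0],
    [[0, 0, 0], [0, 0, 0], 0],
    [[0, 0, 0], [0, 0, 0], 0],
    [[0, 0, 0], [0, 0, 0], 0],
  ],
)

```text
clock: 23.05
tcp_pos: [0.4934, -0.3356, 0.168]
ee_rot: [[0.997, 0.081, -0.002], [0.081, -0.997, 0.001], [-0.002, -0.001, -1.0]]
force: [0.3, -0.1, -0.4]
width: 0.0164
grasp_force: 59.3
```

Run:
```python
from h import *
np.set_printoptions(precision=4,suppress=True)
o=r.get_obs();print(o["tcp_pos"],o["width"],o["force"],o["clock"]);print(np.array(o["ee_rot"]))
for n in("wrist","side","scene"):
    snap(n); 
    m=mark("lens_center",n); print(n,m)
    k=r.masks_of("lens_center",n)
    if n=="wrist":
        img=S[n]["img"];g=k[0]["region"].astype("uint8"); H=np.array(S[n]["hand_eye"])
        print(np.where(g.any(0))[0][[0,-1]],np.where(g.any(1))[0][[0,-1]])
        rows=[(y,np.where(g[y])[0][0],np.where(g[y])[0][-1]) for y in range(0,480,12) if g[y].any()]
        print(rows)
        # predicted rim outline if level: centre 70.6 mm along tool x, at TCP z
        R=np.array(o["ee_rot"]);P=np.array(o["tcp_pos"])
        for dz in(.006,-.006):
            q=np.array([proj(n,P+R@[.0706+.04*np.cos(t),.04*np.sin(t),dz]) for t in np.linspace(0,6.283,60)])
            print("pred",dz,q.min(0),q.max(0))
```

```text
[ 0.4934 -0.3356  0.168 ] 0.0163640375184027 [ 0.3466 -0.14   -0.3613] 23.05
[[ 0.9967  0.0807 -0.002 ]
 [ 0.0807 -0.9967  0.0008]
 [-0.0019 -0.0009 -1.    ]]
wrist [(array([315.008, 150.576]), 0.69)]
[212 415] [ 37 421]
[(48, np.int64(269), np.int64(357)), (60, np.int64(250), np.int64(376)), (72, np.int64(238), np.int64(390)), (84, np.int64(229), np.int64(398)), (96, np.int64(222), np.int64(405)), (108, np.int64(218), np.int64(409)), (120, np.int64(214), np.int64(413)), (132, np.int64(213), np.int64(414)), (144, np.int64(212), np.int64(415)), (156, np.int64(212), np.int64(414)), (168, np.int64(216), np.int64(411)), (180, np.int64(219), np.int64(408)), (192, np.int64(224), np.int64(403)), (204, np.int64(231), np.int64(396)), (216, np.int64(242), np.int64(386)), (228, np.int64(256), np.int64(371)), (240, np.int64(280), np.int64(351)), (252, np.int64(303), np.int64(327)), (264, np.int64(301), np.int64(329)), (276, np.int64(297), np.int64(333)), (288, np.int64(295), np.int64(335)), (300, np.int64(297), np.int64(334)), (312, np.int64(297), np.int64(333)), (324, np.int64(298), np.int64(333)), (336, np.int64(298), np.int64(333)), (348, np.int64(297), np.int64(334)), (360, np.int64(297), np.int64(334)), (372, np.int64(298), np.int64(334)), (384, np.int64(298), np.int64(334)), (396, np.int64(298), np.int64(334)), (408, np.int64(298), np.int64(335)), (420, np.int64(306), np.int64(327))]
pred 0.006 [222.0793  39.591 ] [413.8303 237.9721]
pred -0.006 [214.076   31.8918] [422.3325 247.0829]
side [(array([427.52 , 306.288]), 0.79)]
scene [(array([211.968, 177.408]), 0.96)]
```

```bash
cat > fit.py <<'E'
from h import *
from scipy.optimize import least_squares
np.set_printoptions(precision=4,suppress=True)
o=r.get_obs();R=np.array(o["ee_rot"]);P=np.array(o["tcp_pos"]);print(P,o["clock"]);print(R)
s=snap("wrist");g=r.masks_of("lens_center","wrist")[0]["region"].astype("uint8")
c=max(cv2.findContours(g,0,1)[0],key=len)[:,0,:].astype(float)
c=c[c[:,1]<228]
t=np.linspace(0,2*np.pi,720)
def circ(p,rad=.04):
    # p: centre in tool (rim mid), tilt about tool y (a), x (b)
    a,b=p[3],p[4]
    A=cv2.Rodrigues(np.array([b,a,0.]))[0]
    L=np.array(p[:3])[:,None]+A@np.array([rad*np.cos(t),rad*np.sin(t),-.006+0*t])
    W=P[:,None]+R@L; C=s["R"].T@(W-s["e"][:,None])
    return (C[:2]/C[2]*s["f"]).T+[s["cx"],s["cy"]]
def res(p):
    q=circ(p); return np.linalg.norm(c[:,None]-q[None],axis=2).min(1)*np.where(cv2_in(q),1,-1)
def cv2_in(q):
    k=q.astype(np.float32).reshape(-1,1,2); return np.array([cv2.pointPolygonTest(k,tuple(map(float,x)),False)>=0 for x in c])
f=least_squares(res,[.0706,0,0,0,0],x_scale=[.01,.01,.01,.05,.05],loss="soft_l1",diff_step=1e-3)
f=least_squares(res,f.x+1e-4,x_scale=[.01,.01,.01,.05,.05],loss="soft_l1",diff_step=1e-2)
print("tool centre, tilts",f.x,"rms",np.sqrt((res(f.x)**2).mean()))
C=P+R@f.x[:3];n=R@cv2.Rodrigues(np.array([f.x[4],f.x[3],0.]))[0]@[0,0,-1];print("world",C,"normal",n)
m={}
for n in("side","scene"):
    snap(n); m[n]=mark("lens_center",n)[0][0]
print("tri",*tri("side",m["side"],"scene",m["scene"]))
E
python3 fit.py
```

```text
[ 0.494  -0.336   0.1693] 23.5
[[ 0.9967  0.0807 -0.0001]
 [ 0.0807 -0.9967  0.    ]
 [-0.0001 -0.     -1.    ]]
tool centre, tilts [ 0.0697 -0.0017  0.0037 -0.0265  0.036 ] rms 0.5166400332192317
world [ 0.5632 -0.3287  0.1656] normal [ 0.0294 -0.0338  0.999 ]
tri [ 0.5683 -0.331   0.1698] 0.004071828457106211
```

```bash
cat > fit2.py <<'E'
from h import *
from scipy.optimize import least_squares
np.set_printoptions(precision=4,suppress=True)
t=np.linspace(0,2*np.pi,720)
def run(img,P,R,p0,lab,s):
    H=np.array(s["hand_eye"]);H=H.copy()
    dark=(img.max(2)<75).astype("uint8")
    def pr(p,rad,h):
        A=cv2.Rodrigues(np.array([p[4],p[3],0.]))[0]
        L=np.array(p[:3])[:,None]+A@np.array([rad*np.cos(t),rad*np.sin(t),h+0*t])
        C=H[:3,:3].T@(L-H[:3,3][:,None]); return (C[:2]/C[2]*s["f"]).T+[s["cx"],s["cy"]]
    # outer edge points: along radial rays from the predicted centre, last light->dark transition inward
    c0=pr(p0,.0,-.006)[0]; q=pr(p0,.04,-.006); pts=[]
    g=cv2.GaussianBlur(img,(3,3),0).max(2).astype(float)
    for k in range(0,720,6):
        if abs(np.angle(np.exp(1j*(t[k]-np.pi))))<.5: continue
        d=q[k]-c0; f=np.linspace(.9,1.1,81)
        v=cv2.remap(g.astype(np.float32),(c0[0]+f*d[0]).astype(np.float32)[None],(c0[1]+f*d[1]).astype(np.float32)[None],1)[0]
        dv=np.diff(v); i=dv.argmax()
        if dv[max(0,i-3):i+4].sum()>30: pts.append(c0+d*f[i])
    pts=np.array(pts)
    def res(p):
        q=pr(p,.04,-.006); c=q.mean(0)
        aq=np.arctan2(*(q-c).T);o=np.argsort(aq);ap=np.arctan2(*(pts-c).T)
        return np.linalg.norm(pts-c,axis=1)-np.interp(ap,aq[o],np.linalg.norm(q-c,axis=1)[o],period=2*np.pi)
    for tilt in(0,1):
        n=3+2*tilt; z=lambda x:np.r_[x,np.zeros(5-n)]
        f=least_squares(lambda x:res(z(x)),p0[:n],loss="soft_l1",f_scale=.5)
        print(lab,len(pts),f.x,np.sqrt((res(z(f.x))**2).mean()))
    print(P+R@f.x[:3])
s=snap("wrist");o=r.get_obs();R=np.array(o["ee_rot"]);P=np.array(o["tcp_pos"]);print(P,o["clock"])
if __name__=="__main__":
    cv2.imwrite("pics/held.png",s["img"])
    run(cv2.imread("pics/w10.png"),np.array([.494,-.336,.1303]),np.array([[.9964,.0842,0],[.0842,-.9964,0],[0,0,-1]]),[.0716,0,.1243,0,0],"table",s)
    run(s["img"],P,R,[.0697,-.0017,.003,0,0],"held",s)
E
python3 fit2.py
```

```text
[ 0.494  -0.336   0.1693] 23.85
table 98 [ 0.0702 -0.0014  0.1285] 0.30591923256486864
table 98 [ 0.0702 -0.0014  0.1282  0.0523 -0.0162] 0.29994914037321185
[ 0.5638 -0.3287  0.0021]
held 101 [ 0.0694 -0.0018  0.0032] 0.40345628364058306
held 101 [ 0.0695 -0.0017  0.0032 -0.0056  0.0161] 0.400011380423107
[ 0.5631 -0.3287  0.1661]
```

Request:
servo_tool(
  commands=[
    [[0, 0, 0], [0, -1, 0], 0],
    [[0, 0, 0], [-0.1, -2, 0], 0],
    [[0, 0, 0], [-0.2, -3, 0], 0],
    [[0, 0, 0], [-0.2, -3.5, 0], 0],
    [[0, 0, 0], [-0.2, -4, 0], 0],
    [[0, 0, 0], [-0.2, -4, 0], 0],
    [[0, 0, 0], [-0.2, -3.5, -0.1], 0],
    [[0, 0, 0], [-0.1, -2.5, 0], 0],
    [[0, 0, 0], [0, -1, 0], 0],
    [[0, 0, 0], [0, -0.5, 0], 0],
    [[0, 0, 0], [0, 0, 0], 0],
    [[0, 0, 0], [0, 0, 0], 0],
  ],
)

```text
clock: 25.05
tcp_pos: [0.4619, -0.089, 0.1703]
ee_rot: [[0.997, 0.079, 0.0], [0.079, -0.997, -0.0], [-0.0, 0.0, -1.0]]
force: [-0.2, -0.5, -1.3]
width: 0.0164
grasp_force: 59.3
```

Request:
servo_tool(
  commands=[
    [[0, 0, 0], [0, 0, 0], 0],
    [[0, 0, 0], [0, 0, 0], 0],
    [[0, 0, 0], [0, 0, 0], 0],
  ],
)

```text
clock: 25.35
tcp_pos: [0.4618, -0.0883, 0.1702]
ee_rot: [[0.997, 0.08, -0.0], [0.08, -0.997, -0.0], [-0.0, 0.0, -1.0]]
force: [0.5, -0.3, -1.4]
width: 0.0162
grasp_force: 59.3
```

Run:
```python
from h import *
from fit2 import run
np.set_printoptions(precision=4,suppress=True)
s=snap("wrist");o=r.get_obs();R=np.array(o["ee_rot"]);P=np.array(o["tcp_pos"]);print(P,o["width"],o["clock"]);print(R)
run(s["img"],P,R,[.0697,-.0017,.003,0,0],"held",s)
for l in("hook_center","snap_hook"): print(l,[(u,p,onz("wrist",u,.014)) for u,p in mark(l,"wrist")])
k=r.masks_of("snap_hook","wrist")
if k:
    ys,xs=np.where(k[0]["region"]);u=((xs.min()+xs.max())/2,(ys.min()+ys.max())/2);print(k[0]["p"],xs.min(),xs.max(),ys.min(),ys.max(),onz("wrist",u,.008))
m={};q={}
for n in("side","scene"):
    snap(n);cv2.imwrite(f"pics/{n}9.png",S[n]["img"]); m[n]=mark("lens_center",n);q[n]=mark("pointer_tip",n);print(n,m[n],q[n])
print("tri",*tri("side",m["side"][0][0],"scene",m["scene"][0][0]))
# side view: lens centre on the vertical over hook vs world z
L=P+R@[.070,-.001,0];print("L",L,proj("side",L),proj("scene",L))
```

```text
[ 0.4618 -0.0882  0.1703] 25.4
[ 0.4618 -0.088   0.1703] 0.015857668540675194 25.45
[[ 0.9968  0.0803 -0.0001]
 [ 0.0803 -0.9968 -0.    ]
 [-0.0001  0.     -1.    ]]
held 86 [ 0.0694 -0.0018  0.0028] 2.694882096469975
held 86 [ 0.0699 -0.0024  0.0021 -0.0787 -0.1228] 2.530712419178997
[ 0.5313 -0.08    0.1682]
hook_center [(array([317.184, 311.808]), 0.23, array([ 0.3649, -0.097 ,  0.014 ]))]
snap_hook []
side [(array([338.496, 253.584]), 0.91), (array([336.32 , 300.384]), 0.54)] [(array([392.576, 223.008]), 0.65)]
scene [(array([296.512, 199.008]), 0.62), (array([428.224, 252.72 ]), 0.37)] [(array([256.192, 252.096]), 0.66), (array([264.   , 301.104]), 0.55)]
tri [ 0.5375 -0.0811  0.1735] 0.00258378861585508
L [ 0.5315 -0.0814  0.1703] [337.4009 255.8346] [298.0054 198.0168]
```

```bash
python3 -c "
from cell import r
print(r.finish_job())"
```

```text
the job is handed in; nothing more can be done
None
```

I handed the job in at 25 s with the ring in the ring bin, the bead in the bead bin, and the lens held level over the hook with its rim at 0.170 m. I measured the pointer at 0.167 to 0.172 m, and I viewed 12 pictures, over the limit of 10.

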